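Build the sieve stack for a feed dust test

TASK

Build up the sieve stack for the feed dust test on the shaker's round pedestal: first the closed pan, then the fine sieve on it, then the coarse sieve, and the knobbed lid on top, each upright and fully home in the one below. They stand about the bench in any places; leave the timer, the tape roll and the can where they are, and let go of the finished stack.

Things in the scene. Friction and masses are not known exactly. Their poses are not given: they have to be found in the camera images.
- pan_c (a point): Pan: round steel dish, closed bright smooth floor, 34 mm tall, the lowest open part. Outer band 60 mm diameter, 3 mm wall, open top (inside 53 mm), gripped from above across its outside; below it a tapered skirt 10 mm tall, 49 to 36 mm diameter, which nests in the ring or rim beneath until the band rests on it. 120 g. Point: on the axis, half-way up (17 mm over the foot), z up. Seated: 7 mm above the seat point.
- fine_c (a point): Fine sieve: as the pan, but 44 mm tall, floor of close dark grey wire gauze. Outer band 60 mm diameter, 3 mm wall, open top (inside 53 mm), gripped from above across its outside; below it a tapered skirt 10 mm tall, 49 to 36 mm diameter, which nests in the ring or rim beneath until the band rests on it. 130 g. Point: on the axis, half-way up (22 mm over the foot), z up. Seated: 29 mm above the pan's point.
- coarse_c (a point): Coarse sieve: tallest open part, 60 mm, floor of wide open bars. Outer band 60 mm diameter, 3 mm wall, open top (inside 53 mm), gripped from above across its outside; below it a tapered skirt 10 mm tall, 49 to 36 mm diameter, which nests in the ring or rim beneath until the band rests on it. 160 g. Point: on the axis, half-way up (30 mm over the foot), z up. Seated: 42 mm above the fine sieve's point.
- lid_c (a point): Lid: steel disc, 60 mm diameter, 5 mm thick, with a black upright knob, 20 mm diameter, from 15 to 40 mm over the foot, to grip; below the disc the same 10 mm skirt (49 to 36 mm diameter). 40 mm tall, 100 g. Point: on the axis, 20 mm over the foot, z up. Seated: 40 mm above the coarse sieve's point.
- seat (a point): Shaker, fixed: white square housing 120 x 120 mm, 30 mm high, with a round grey pedestal of 58 mm diameter ending in an open metal ring, 60 mm outside, 53 mm inside, 14 mm deep, which takes the pan's skirt. Point: on the axis at the top of that ring, 74 mm above the bench, z up.
- timer_c (a point): Bystander: a flat light grey bench timer with a display, 70 x 62 x 20 mm; the point is its centre, half-way up.
- tape_roll_1_c (a point): Bystander: a green roll of label tape lying flat, 68 mm diameter, 19 mm tall; the point is its centre, half-way up.
- lime_can_c (a point): Bystander: a lime green can with lid, 65 mm diameter, 85 mm tall; the point is its centre, half-way up.
Mind the look-alikes: they are no part of the job. What is shaped like the part that bears seat but purple is not meant. What is shaped like the part that bears pan_c but turquoise is not meant.

How it is judged:
On the way, in this order (a step that is already met when the one before it is completed fails the run):
1. the pan is seated on the shaker's pedestal (horizontal distance between pan_c and seat below 0.005 m and z of pan_c in the frame of seat between 0.004 and 0.01 m and angle between pan_c's own z axis and vertical below 0.06 rad), for 0.2 s.
2. the fine sieve is seated on the pan (horizontal distance between fine_c and pan_c below 0.005 m and z of fine_c in the frame of pan_c between 0.026 and 0.032 m and angle between fine_c's own z axis and vertical below 0.06 rad), for 0.2 s.
3. the coarse sieve is seated on the fine sieve (horizontal distance between coarse_c and fine_c below 0.005 m and z of coarse_c in the frame of fine_c between 0.039 and 0.045 m and angle between coarse_c's own z axis and vertical below 0.06 rad), for 0.2 s.
4. the lid is seated on the coarse sieve (horizontal distance between lid_c and coarse_c below 0.005 m and z of lid_c in the frame of coarse_c between 0.037 and 0.043 m and angle between lid_c's own z axis and vertical below 0.06 rad), for 0.2 s.
At the end, for the whole second after the job is handed in: From the bottom: shaker pedestal, pan, fine sieve, coarse sieve, lid; each centred within 5 mm on the one below, at its seated height within 3 mm, upright within 0.06 rad, and at rest (all of step 1 and all of step 2 and all of step 3 and all of step 4 and linear speed of each of pan, fine, coarse, lid below 0.02 m/s); the robot touches nothing.
It fails at once if the timer is moved by more than 30 mm (distance of timer_c from where it was at the start of the episode above 0.03 m).
It fails at once if the tape roll is moved by more than 30 mm (distance of tape_roll_1_c from where it was at the start of the episode above 0.03 m).
It fails at once if the can is moved by more than 30 mm (distance of lime_can_c from where it was at the start of the episode above 0.03 m).
It also fails if it takes over 125 s, if anything falls off the work surface, if the arm or the gripper's body presses on something with over 40 N, if the wrist force passes 120 N, or if a joint passes its speed limit or range.

ROBOT

A 6-joint arm with a two-finger parallel gripper is mounted at the origin on a cart in front of the work surface, level with it; the furniture and walls round the work are solid. World frame = base frame: x ahead of the robot, y to its left, z up, the work surface at z = 0. Lengths are in m, angles in rad, forces in N, time in s.
With the tool pointing down it reaches from about 0.3 to 0.85 m from the base axis. Payload 4.2 kg.
Tool frame: the origin (TCP) lies between the finger pads; the fingertips stand 14 mm ahead of it and the grasp point (between the pads) lies 5 mm behind it; z points along the fingers, y is the line along which they close (so a half turn about z gives the same grasp; the last joint's range is limited). The gripper opens to 91 mm and grips with 3 to 60 N. Pads are 32 mm wide; open, the fingers measure 118 mm over their backs; the gripper's body (76 mm by 178 mm) begins 60 mm behind the grasp point.
Start: joints at [1.13, 0.32, 1.565, -0, 1.257, -0.02], TCP at [0.235, 0.525, 0.228] pointing down, gripper open.
Joint ranges: [-3.11, 3.11], [-0.84, 2.01], [0.21, 2.61], [-1.34, 4.49], [0.05, 2.63], [-2.56, 2.56]. Speed limits (rad/s): [2.57, 2.57, 3.14, 3.14, 3.14, 3.14].

INTERFACE

Orientations are given as a rotation vector (axis times angle).
In Python, from workcell import bot gives the robot as it stands.
- The arm moves only by the tool move_arm, never from a script. Its argument "targets" is a list of rows, each an object with "offset": the shift along the world's x, y, z as a fraction of full scale, a list of three; "delta_rot": the turn, a rotation vector about the world's x, y, z as a fraction of full scale, a list of three. In form: [{"offset": [x, y, z], "delta_rot": [wx, wy, wz]}, ...]. A call has 1 to 8 rows; each row is the pose to reach, as a shift and turn from the pose commanded when the call began, turning the shorter way round; what a row does not reach only later rows make up. Full scale, the value 1, is 0.15 m for a shift and 360 degrees for a turn. A row lasts 1/12 s, in which the tool goes at most 41.7 mm and 7.16 degrees, less where a joint would pass 70% of its speed; a pose out of reach is approached as far as the arm can. A call with a number of a shift or a turn outside -1 to 1 is refused whole. A call with a gripper value outside its range is refused whole. "claw" is the closure, from -1 (fully open) to 1 (shut), set as the call begins (left out, the last holds). The fingers move at their own pace and stop on an object; "squeeze" is the grip in N (left out, the last holds). Time passes only in rows, so rows that repeat a pose let the fingers close. It gives the time, the measured TCP pose, the force, the opening and the grip force at its end, in the units of the state.
- bot.read_state(): the state, without advancing time (a new reading comes with each control period).
- bot.grab_frame(name): name is "scene" or "top" or "wrist"; returns the picture (400x640x3 uint8, blue, green, red); there is no depth.
- bot.calibration(name): a dict with "fx", "fy", "cx", "cy" (pixels), "distortion" ([k1, k2, p1, p2, k3] as OpenCV has them; the pictures are not rectified), "xyz" and "rotation" of the camera in the world; the wrist camera has in their place "T_tool_cam" (4x4, takes a point from camera to tool coordinates, whose origin is the TCP and whose axes are the flange's). Camera axes: x right, y down, z forward; pixel columns grow to the right and rows downward; lengths in m; the calibration is good to about 2 mm. A picture is of the moment at which its call begins: read the wrist's pose just before it. calibration takes no time and is no camera call.
- bot.job_done(): hands the job in; it is judged then, once.
The state is a dict: "time_s": time; "q": joint angles; "joint_vel": joint speeds; "joint_efforts": joint torques, N m; "ee_pos": TCP position; "eef_rot": TCP orientation; "contact_force": force on the tool from outside, world axes, zero at the start; "ft_torque": the same for the moment, N m; "finger_gap": opening from 0.0 (shut) to 1.0 (fully open); "finger_force": force on a finger pad.
Only numpy, scipy, OpenCV 4.12 (cv2) and the standard library are available. Lean on these libraries where they do the work, as an engineer would, in place of code of your own. Each camera call takes 0.05 s, during which the arm holds its last target. There are 200 camera calls.

## Working session

There is one attempt and no reset: what is moved stays moved. The work goes in short steps, Python scripts to look and compute and a tool call to move; the robot and the scene stay as the last step left them, time stands still between calls to the robot, and variables do not carry over. Pictures are saved under pics/ and viewed, at most 14 in all, crops included, and the job is handed in when it is done.

Besides the shell and the picture viewer there is one more tool, called after ">>>" by a JSON object that holds its "fn" and its "kwargs", one argument or row to a line. move_arm: Moves the arm, as the interface text tells. Shift numbers are shares of 0.15 m and turn numbers shares of 360 degrees, none past 1 either way. Its arguments: {"type":"object","properties":{"targets":{"type":"array","items":{"type":"object","properties":{"offset":{"type":"array","items":{"type":"number","minimum":-1,"maximum":1}},"delta_rot":{"type":"array","items":{"type":"number","minimum":-1,"maximum":1}}}}},"claw":{"type":"number"},"squeeze":{"type":"number"}},"required":["targets"]}

```bash
mkdir -p pics; ls; python3 - <<'E'
from workcell import bot
import cv2,numpy as np
np.set_printoptions(precision=4,suppress=True)
for n in("scene","top"):
    cv2.imwrite(f"pics/{n}0.png",bot.grab_frame(n)); print(n,bot.calibration(n))
print(bot.calibration("wrist")); print(bot.read_state())
E
```

```text
pics
scene {'fx': 455.83534868097485, 'fy': 455.83534868097485, 'cx': 323.32617849281826, 'cy': 206.9476765564992, 'distortion': array([-0.0944,  0.    ,  0.    ,  0.    ,  0.    ]), 'xyz': array([-0.3982, -0.4037,  0.7402]), 'rotation': array([-1.8708,  1.1783, -0.6163])}
top {'fx': 396.6445538334274, 'fy': 396.6445538334274, 'cx': 323.4849330707358, 'cy': 199.0080158797927, 'distortion': array([0.0245, 0.    , 0.    , 0.    , 0.    ]), 'xyz': array([0.3874, 0.0504, 1.1651]), 'rotation': array([-2.1915,  2.1326, -0.1003])}
{'fx': 350.21198237081114, 'fy': 350.21198237081114, 'cx': 323.33969951308364, 'cy': 197.37334399877423, 'distortion': array([-0.0205,  0.    ,  0.    ,  0.    ,  0.    ]), 'T_tool_cam': array([[ 0.0001, -0.9599, -0.2805,  0.0793],
       [ 1.    ,  0.0002, -0.0002,  0.0008],
       [ 0.0003, -0.2805,  0.9599, -0.1564],
       [ 0.    ,  0.    ,  0.    ,  1.    ]])}
{'time_s': 0.1, 'q': array([ 1.13  ,  0.3202,  1.5655, -0.    ,  1.2574, -0.02  ]), 'joint_vel': array([ 0.0004, -0.0025, -0.0023,  0.0006,  0.0002, -0.0003]), 'joint_efforts': array([  0.0013, -41.3331, -23.251 ,   0.0729,   0.0422,  -0.0001]), 'ee_pos': array([0.2347, 0.5245, 0.2272]), 'eef_rot': array([-0.6561, -3.072 ,  0.0023]), 'contact_force': array([-0.0919, -0.1163, -1.1058]), 'ft_torque': array([ 0.0123, -0.0229, -0.006 ]), 'finger_force': 0.0, 'finger_gap': 0.9989366326701372}
```

View pics/top0.png

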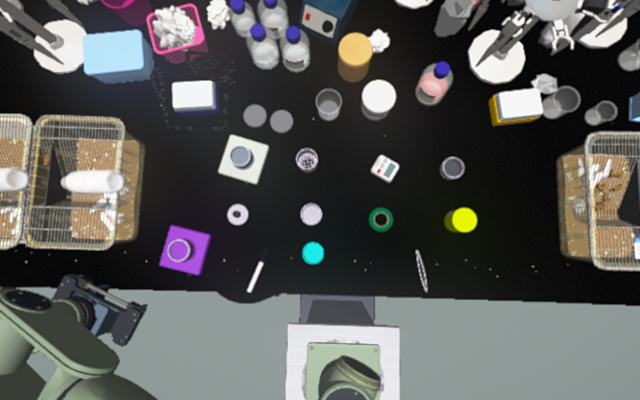

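View pics/scene0.png

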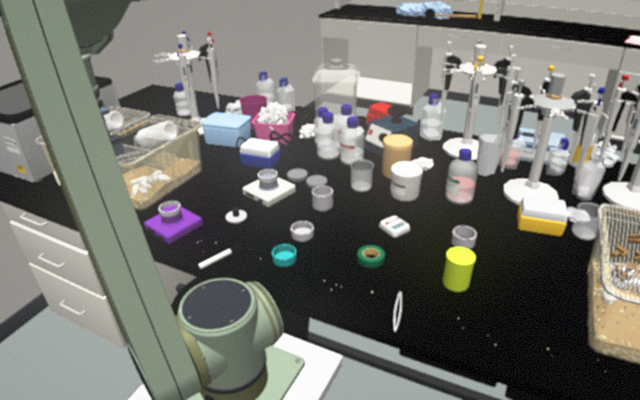

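The parts as seen from the top camera:
- **Pan:** light dish at (311,214). The turquoise dish at (313,253) is the decoy.
- **Fine sieve:** (452,168), dark floor.
- **Coarse sieve:** (307,159), barred floor. The beaker at (329,104) and the grey discs at (255,116) and (281,120) are not parts of the stack.
- **Lid:** (237,214).
- **Shaker:** white at (240,158). The purple one at (183,250) is the decoy.

I'll check these choices in one close crop.

```bash
cat > h.py <<'E'
import cv2,numpy as np
from workcell import bot
from scipy.spatial.transform import Rotation as R
np.set_printoptions(precision=4,suppress=True)
def cam(n,s=None):
    c=bot.calibration(n); K=np.array([[c['fx'],0,c['cx']],[0,c['fy'],c['cy']],[0,0,1]])
    if n=='wrist':
        T=np.eye(4);T[:3,:3]=R.from_rotvec(s['eef_rot']).as_matrix();T[:3,3]=s['ee_pos'];T=T@c['T_tool_cam']
        return K,c['distortion'],T[:3,:3],T[:3,3]
    return K,c['distortion'],R.from_rotvec(c['rotation']).as_matrix(),np.array(c['xyz'])
def onplane(C,px,z):
    K,d,M,t=C
    p=cv2.undistortPoints(np.array(px,float).reshape(-1,1,2),K,d).reshape(-1,2)
    r=np.c_[p,np.ones(len(p))]@M.T
    return t+r*((z-t[2])/r[:,2])[:,None]
def proj(C,P):
    K,d,M,t=C
    return cv2.projectPoints((np.array(P,float).reshape(-1,3)-t)@M,np.zeros(3),np.zeros(3),K,d)[0].reshape(-1,2)
def wrist(name):
    s=bot.read_state(); im=bot.grab_frame('wrist'); cv2.imwrite(f'pics/{name}.png',im); return im,cam('wrist',s),s
E
python3 - <<'E'
from h import *
im=cv2.imread('pics/top0.png'); C=cam('top')
L=dict(pan=(311,214,.034),fine=(452,168,.044),coarse=(307,159,.06),lid=(237,214,.02),seat=(240,157,.074),timer=(385,168,.02),tape=(381,219,.019),can=(462,220,.085),turq=(313,253,.034),purp=(179,250,.074))
for k,(u,v,z) in L.items(): print(k,onplane(C,(u,v),z)[0])
t=[cv2.resize(im[v-20:v+20,u-20:u+20],(200,200),interpolation=cv2.INTER_CUBIC) for u,v,z in list(L.values())[:5]]
t.append(cv2.resize(im[84:124,309:349],(200,200)))
cv2.imwrite('pics/m.png',np.vstack([np.hstack(t[:3]),np.hstack(t[3:])]))
E
```

```text
pan [0.4617 0.0998 0.034 ]
fine [ 0.6032 -0.2983  0.044 ]
coarse [0.6156 0.1148 0.06  ]
lid [0.4569 0.3146 0.02  ]
seat [0.6135 0.3017 0.074 ]
timer [ 0.603  -0.1115  0.02  ]
tape [ 0.4538 -0.1019  0.019 ]
can [ 0.4533 -0.3115  0.085 ]
turq [0.3515 0.0907 0.034 ]
purp [0.3511 0.4552 0.074 ]
```

View pics/m.png

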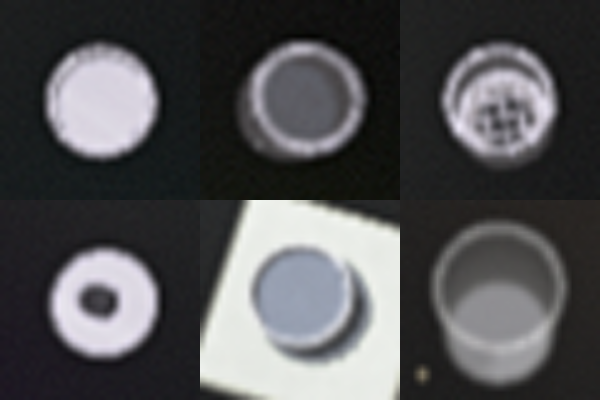

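The crops confirm the choices: the pan has a bright smooth floor, the fine sieve grey gauze, the coarse sieve bars, the lid a knob, and the shaker is white. Next I move above the middle of them for one wrist look.

>>> {"fn": "move_arm", "kwargs": {
  "targets": [
    {"offset": [0.25,-0.25,0],"delta_rot": [0,0,0.017]},
    {"offset": [0.5,-0.5,0],"delta_rot": [0,0,0.034]},
    {"offset": [0.75,-0.75,0],"delta_rot": [0,0,0.05]},
    {"offset": [1,-1,0],"delta_rot": [0,0,0.067]},
    {"offset": [1,-1,0],"delta_rot": [0,0,0.067]},
    {"offset": [1,-1,0],"delta_rot": [0,0,0.067]}
  ],
  "claw": -1,
  "squeeze": 15
}}

```text
time_s: 0.6
ee_pos: [0.3886, 0.3703, 0.2277]
eef_rot: [0.008, 3.14, -0.005]
contact_force: [-0.2, 0.5, -0.0]
finger_gap: 1.0
finger_force: 0.0
```

>>> {"fn": "move_arm", "kwargs": {
  "targets": [
    {"offset": [0.25,-0.3,0.1],"delta_rot": [0,0,0]},
    {"offset": [0.5,-0.6,0.2],"delta_rot": [0,0,0]},
    {"offset": [0.7,-1,0.3],"delta_rot": [0,0,0]},
    {"offset": [0.7,-1,0.3],"delta_rot": [0,0,0]},
    {"offset": [0.7,-1,0.3],"delta_rot": [0,0,0]},
    {"offset": [0.7,-1,0.3],"delta_rot": [0,0,0]}
  ]
}}

```text
time_s: 1.1
ee_pos: [0.4923, 0.2218, 0.2739]
eef_rot: [0.008, 3.139, -0.001]
contact_force: [0.6, 0.1, -0.3]
finger_gap: 0.999
finger_force: 0.0
```

```bash
python3 - <<'E'
from h import *
im,C,s=wrist('w1'); print(s['ee_pos'],s['eef_rot'],s['finger_gap'])
for k,P in dict(pan=(.4617,.0998,.034),coarse=(.6156,.1148,.06),lid=(.4569,.3146,.04),seat=(.6135,.3017,.074)).items(): print(k,proj(C,P))
E
```

```text
[0.4923 0.2218 0.2739] [ 0.0076  3.1389 -0.0011] 0.9991883066652679
pan [[214.6803 140.0311]]
coarse [[232.8613 273.773 ]]
lid [[406.7479 135.3981]]
seat [[393.5891 277.5636]]
```

View pics/w1.png

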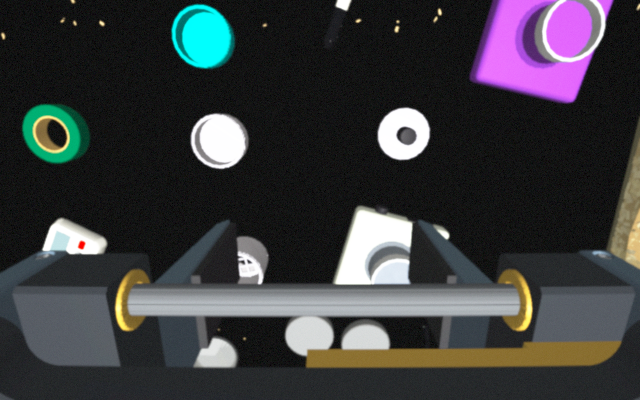

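The wrist view shows the pan at (219,140) and the lid at (404,133). The shaker and coarse sieve are hidden behind the gripper. I'll measure with contours in both views and compare.

```bash
cat >> h.py <<'E'
def blob(im,guess,thr,r=30,inv=False):
    g=cv2.cvtColor(im,cv2.COLOR_BGR2GRAY); u,v=map(int,guess)
    x0,y0=max(u-r,0),max(v-r,0); w=g[y0:v+r,x0:u+r]
    m=((w>thr)!=inv).astype(np.uint8)*255
    cs=cv2.findContours(m,cv2.RETR_EXTERNAL,cv2.CHAIN_APPROX_NONE)[0]
    c=max(cs,key=cv2.contourArea)
    (x,y),a,_=cv2.fitEllipse(cv2.convexHull(c)); return (x+x0,y+y0),a
E
python3 - <<'E'
from h import *
t=cv2.imread('pics/top0.png'); w=cv2.imread('pics/w1.png'); T=cam('top'); W=cam('wrist',bot.read_state())
for n,im,C,g,thr,z,r in [('pan',t,T,(311,214),110,.03,18),('pan',w,W,(219,140),110,.024,45),('lid',t,T,(237,214),110,.0125,18),('lid',w,W,(404,133),110,.0125,45),
  ('coarse',t,T,(307,159),100,.05,18),('fine',t,T,(452,168),80,.044,18)]:
    p,a=blob(im,g,thr,r); print(n,p,a,onplane(C,p,z)[0])
g=cv2.cvtColor(t,cv2.COLOR_BGR2GRAY)[138:178,220:260]
cs=cv2.HoughCircles(cv2.resize(g,None,fx=4,fy=4,interpolation=cv2.INTER_CUBIC),cv2.HOUGH_GRADIENT,1,60,param1=80,param2=15,minRadius=34,maxRadius=50)
print(cs)
c=cs[0,0,:2]/4-.4+[220,138]; print(onplane(T,c,.074))
E
```

```text
pan (310.7405242919922, 213.82056045532227) (21.589296340942383, 21.727977752685547) [0.4625 0.1007 0.03  ]
pan (218.51591110229492, 140.38419723510742) (54.62661361694336, 57.068450927734375) [0.4613 0.1034 0.024 ]
lid (237.29254722595215, 214.16013145446777) (20.881166458129883, 21.335628509521484) [0.4569 0.3154 0.0125]
lid (403.3355827331543, 133.3271255493164) (50.761802673339844, 53.8547477722168) [0.4553 0.3188 0.0125]
coarse (306.4807376861572, 158.8750114440918) (22.027814865112305, 22.49361801147461) [0.618  0.1169 0.05  ]
fine (452.34436416625977, 167.6710548400879) (22.878690719604492, 23.6322021484375) [ 0.6042 -0.2993  0.044 ]
[[[80.5 73.5 40.2]]]
[[0.6164 0.3026 0.074 ]]
```

>>> {"fn": "move_arm", "kwargs": {
  "targets": [
    {"offset": [-0.1,-0.25,-0.2]},
    {"offset": [-0.2,-0.5,-0.4]},
    {"offset": [-0.2,-0.79,-0.7]},
    {"offset": [-0.2,-0.79,-0.9]},
    {"offset": [-0.2,-0.79,-0.9]},
    {"offset": [-0.2,-0.79,-0.9]},
    {"offset": [-0.2,-0.79,-0.9]}
  ]
}}

```text
invalid input at $.targets[0]: expected keys offset, delta_rot
```

>>> {"fn": "move_arm", "kwargs": {
  "targets": [
    {"offset": [-0.1,-0.25,-0.2],"delta_rot": [0,0,0]},
    {"offset": [-0.2,-0.5,-0.4],"delta_rot": [0,0,0]},
    {"offset": [-0.2,-0.79,-0.7],"delta_rot": [0,0,0]},
    {"offset": [-0.2,-0.79,-0.9],"delta_rot": [0,0,0]},
    {"offset": [-0.2,-0.79,-0.9],"delta_rot": [0,0,0]},
    {"offset": [-0.2,-0.79,-0.9],"delta_rot": [0,0,0]},
    {"offset": [-0.2,-0.79,-0.9],"delta_rot": [0,0,0]}
  ]
}}

```text
time_s: 1.73
ee_pos: [0.4591, 0.1072, 0.1374]
eef_rot: [0.0, -3.139, -0.001]
contact_force: [-0.0, 0.1, 0.8]
finger_gap: 0.998
finger_force: 0.0
```

>>> {"fn": "move_arm", "kwargs": {
  "targets": [
    {"offset": [0.01,-0.02,-0.2],"delta_rot": [0,0,0]},
    {"offset": [0.01,-0.02,-0.4],"delta_rot": [0,0,0]},
    {"offset": [0.01,-0.02,-0.55],"delta_rot": [0,0,0]},
    {"offset": [0.01,-0.02,-0.65],"delta_rot": [0,0,0]},
    {"offset": [0.01,-0.02,-0.73],"delta_rot": [0,0,0]},
    {"offset": [0.01,-0.02,-0.73],"delta_rot": [0,0,0]},
    {"offset": [0.01,-0.02,-0.73],"delta_rot": [0,0,0]}
  ]
}}

```text
time_s: 2.32
ee_pos: [0.4626, 0.1048, 0.0294]
eef_rot: [-0.002, 3.14, 0.001]
contact_force: [0.2, 0.5, -0.1]
finger_gap: 0.998
finger_force: 0.0
```

>>> {"fn": "move_arm", "kwargs": {
  "targets": [
    {"offset": [0,0,0],"delta_rot": [0,0,0]},
    {"offset": [0,0,0],"delta_rot": [0,0,0]},
    {"offset": [0,0,0],"delta_rot": [0,0,0]},
    {"offset": [0,0,0],"delta_rot": [0,0,0]},
    {"offset": [0,0,0],"delta_rot": [0,0,0]},
    {"offset": [0,0,0],"delta_rot": [0,0,0]},
    {"offset": [0,0,0],"delta_rot": [0,0,0]},
    {"offset": [0,0,0],"delta_rot": [0,0,0]}
  ],
  "claw": 1,
  "squeeze": 15
}}

```text
time_s: 2.98
ee_pos: [0.4616, 0.1032, 0.0289]
eef_rot: [-0.0, 3.141, 0.0]
contact_force: [-1.4, -1.0, 5.3]
finger_gap: 0.638
finger_force: 15.0
```

>>> {"fn": "move_arm", "kwargs": {
  "targets": [
    {"offset": [0,0,0.15],"delta_rot": [0,0,0]},
    {"offset": [0,0,0.35],"delta_rot": [0,0,0]},
    {"offset": [0.1,0.1,0.6],"delta_rot": [0,0,0]},
    {"offset": [0.3,0.3,0.85],"delta_rot": [0,0,0]},
    {"offset": [0.5,0.55,1],"delta_rot": [0,0,0]},
    {"offset": [0.7,0.8,1],"delta_rot": [0,0,0]},
    {"offset": [0.7,0.8,1],"delta_rot": [0,0,0]}
  ]
}}

```text
time_s: 3.57
ee_pos: [0.5686, 0.2257, 0.1802]
eef_rot: [-0.0, 3.138, 0.004]
contact_force: [1.2, -0.2, -1.5]
finger_gap: 0.642
finger_force: 15.0
```

>>> {"fn": "move_arm", "kwargs": {
  "targets": [
    {"offset": [0.2,0.2,0.2],"delta_rot": [0,0,0]},
    {"offset": [0.4,0.4,0.3],"delta_rot": [0,0,0]},
    {"offset": [0.65,0.5,0.4],"delta_rot": [0,0,0]},
    {"offset": [0.85,0.54,0.5],"delta_rot": [0,0,0]},
    {"offset": [0.85,0.54,0.5],"delta_rot": [0,0,0]},
    {"offset": [0.85,0.54,0.5],"delta_rot": [0,0,0]},
    {"offset": [0.85,0.54,0.5],"delta_rot": [0,0,0]}
  ]
}}

```text
time_s: 4.15
ee_pos: [0.6932, 0.3039, 0.2515]
eef_rot: [-0.0, -3.138, 0.002]
contact_force: [-0.3, -0.6, -1.4]
finger_gap: 0.641
finger_force: 15.0
```

```bash
python3 - <<'E'
from h import *
im,C,s=wrist('w2'); print(s['ee_pos'],s['eef_rot'],s['finger_gap'])
print(proj(C,[(.615,.305,.074),(.617,.12,.06)]))
E
```

```text
[0.6932 0.3039 0.2515] [-0.0002 -3.1381  0.0018] 0.6406925640363929
[[324.0776  96.9383]
 [132.4308  99.6997]]
```

View pics/w2.png

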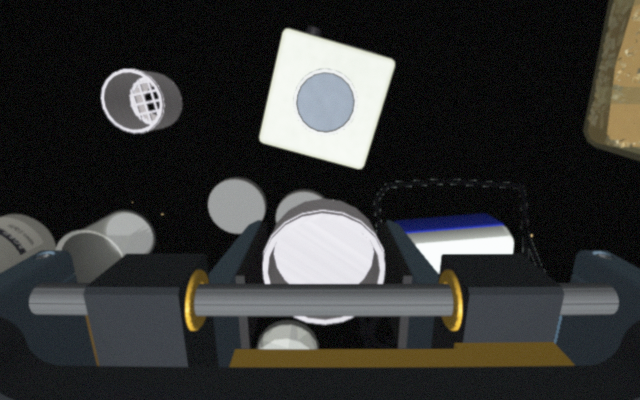

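The shaker ring is at (325,101), the coarse sieve's rim at about (131,101), and the pan is held level.

```bash
python3 - <<'E'
from h import *
w=cv2.imread('pics/w2.png'); s=bot.read_state(); W=cam('wrist',s)
p,a=blob(w,(325,101),185,34,True); print(p,a,onplane(W,p,.066), s['ee_pos'])
p,a=blob(w,(140,101),100,50); print('coarse all',p,a,onplane(W,p,.04))
print(onplane(W,[(101,101),(164,101),(131,69),(131,133)],.06))
E
```

```text
(324.9661445617676, 101.93707275390625) (57.85539627075195, 59.8419189453125) [[0.6189 0.3056 0.066 ]] [0.6925 0.3037 0.2518]
coarse all (132.56470108032227, 100.44437026977539) (60.70438003540039, 69.39270782470703) [[0.6172 0.109  0.04  ]]
[[0.6173 0.0885 0.06  ]
 [0.6177 0.1502 0.06  ]
 [0.5882 0.1222 0.06  ]
 [0.6481 0.1135 0.06  ]]
```

>>> {"fn": "move_arm", "kwargs": {
  "targets": [
    {"offset": [-0.25,0.01,-0.1],"delta_rot": [0,0,0]},
    {"offset": [-0.5,0.01,-0.2],"delta_rot": [0,0,0]},
    {"offset": [-0.5,0.01,-0.4],"delta_rot": [0,0,0]},
    {"offset": [-0.5,0.01,-0.6],"delta_rot": [0,0,0]},
    {"offset": [-0.5,0.01,-0.75],"delta_rot": [0,0,0]},
    {"offset": [-0.5,0.01,-0.87],"delta_rot": [0,0,0]},
    {"offset": [-0.5,0.01,-0.87],"delta_rot": [0,0,0]},
    {"offset": [-0.5,0.01,-0.87],"delta_rot": [0,0,0]}
  ]
}}

```text
time_s: 4.87
ee_pos: [0.617, 0.3049, 0.1223]
eef_rot: [0.0, -3.138, 0.002]
contact_force: [-0.5, -0.1, -1.5]
finger_gap: 0.64
finger_force: 15.0
```

>>> {"fn": "move_arm", "kwargs": {
  "targets": [
    {"offset": [0,0,-0.03],"delta_rot": [0,0,0]},
    {"offset": [0,0,-0.06],"delta_rot": [0,0,0]},
    {"offset": [0,0,-0.09],"delta_rot": [0,0,0]},
    {"offset": [0,0,-0.12],"delta_rot": [0,0,0]},
    {"offset": [0,0,-0.15],"delta_rot": [0,0,0]},
    {"offset": [0,0,-0.17],"delta_rot": [0,0,0]},
    {"offset": [0,0,-0.17],"delta_rot": [0,0,0]}
  ]
}}

```text
time_s: 5.45
ee_pos: [0.6184, 0.3056, 0.0964]
eef_rot: [0.0, -3.14, 0.001]
contact_force: [-0.3, -0.7, -1.1]
finger_gap: 0.643
finger_force: 15.0
```

Still no contact; I go lower in small steps.

>>> {"fn": "move_arm", "kwargs": {
  "targets": [
    {"offset": [0,0,-0.01],"delta_rot": [0,0,0]},
    {"offset": [0,0,-0.02],"delta_rot": [0,0,0]},
    {"offset": [0,0,-0.03],"delta_rot": [0,0,0]},
    {"offset": [0,0,-0.03],"delta_rot": [0,0,0]}
  ]
}}

```text
time_s: 5.78
ee_pos: [0.619, 0.3059, 0.0931]
eef_rot: [-0.0, 3.141, 0.0]
contact_force: [0.1, 0.7, -0.9]
finger_gap: 0.641
finger_force: 15.0
```

>>> {"fn": "move_arm", "kwargs": {
  "targets": [
    {"offset": [0,0,-0.007],"delta_rot": [0,0,0]},
    {"offset": [0,0,-0.013],"delta_rot": [0,0,0]},
    {"offset": [0,0,-0.013],"delta_rot": [0,0,0]}
  ]
}}

```text
time_s: 6.03
ee_pos: [0.619, 0.306, 0.0929]
eef_rot: [-0.0, 3.14, 0.001]
contact_force: [-2.1, -1.4, 7.0]
finger_gap: 0.64
finger_force: 15.0
```

>>> {"fn": "move_arm", "kwargs": {
  "targets": [
    {"offset": [0,0,0],"delta_rot": [0,0,0]},
    {"offset": [0,0,0],"delta_rot": [0,0,0]},
    {"offset": [0,0,0],"delta_rot": [0,0,0]},
    {"offset": [0,0,0],"delta_rot": [0,0,0]},
    {"offset": [0,0,0],"delta_rot": [0,0,0]},
    {"offset": [0,0,0],"delta_rot": [0,0,0]}
  ],
  "claw": -1
}}

```text
time_s: 6.53
ee_pos: [0.6189, 0.3058, 0.0908]
eef_rot: [0.0, -3.141, 0.0]
contact_force: [0.0, -0.6, 0.6]
finger_gap: 1.0
finger_force: 0.0
```

>>> {"fn": "move_arm", "kwargs": {
  "targets": [
    {"offset": [0,0,0.2],"delta_rot": [0,0,0]},
    {"offset": [0,0,0.45],"delta_rot": [0,0,0]},
    {"offset": [0,-0.1,0.7],"delta_rot": [0,0,0]},
    {"offset": [0.1,-0.35,0.9],"delta_rot": [0,0,0]},
    {"offset": [0.2,-0.6,1],"delta_rot": [0,0,0]},
    {"offset": [0.3,-0.85,1],"delta_rot": [0,0,0]},
    {"offset": [0.4,-1,1],"delta_rot": [0,0,0]}
  ]
}}

```text
time_s: 7.12
ee_pos: [0.6797, 0.1536, 0.2438]
eef_rot: [-0.0, 3.138, 0.0]
contact_force: [0.3, -0.2, -0.8]
finger_gap: 0.997
finger_force: 0.0
```

>>> {"fn": "move_arm", "kwargs": {
  "targets": [
    {"offset": [0,-0.25,0],"delta_rot": [0,0,0]},
    {"offset": [0,-0.5,0],"delta_rot": [0,0,0]},
    {"offset": [0,-0.75,0],"delta_rot": [0,0,0]},
    {"offset": [0,-1,0],"delta_rot": [0,0,0]}
  ]
}}

```text
time_s: 7.45
ee_pos: [0.6787, 0.0041, 0.2408]
eef_rot: [0.0, -3.141, -0.0]
contact_force: [0.3, -0.0, -0.5]
finger_gap: 1.001
finger_force: 0.0
```

>>> {"fn": "move_arm", "kwargs": {
  "targets": [
    {"offset": [0,-0.25,0],"delta_rot": [0,0,0]},
    {"offset": [0,-0.5,0],"delta_rot": [0,0,0]},
    {"offset": [0,-0.75,0],"delta_rot": [0,0,0]},
    {"offset": [0,-1,0],"delta_rot": [0,0,0]}
  ]
}}

```text
time_s: 7.78
ee_pos: [0.6786, -0.146, 0.241]
eef_rot: [0.0, -3.142, -0.0]
contact_force: [1.0, 0.2, -0.3]
finger_gap: 1.005
finger_force: 0.0
```

>>> {"fn": "move_arm", "kwargs": {
  "targets": [
    {"offset": [0,-0.25,0],"delta_rot": [0,0,0]},
    {"offset": [0,-0.5,0],"delta_rot": [0,0,0]},
    {"offset": [0,-0.75,0],"delta_rot": [0,0,0]},
    {"offset": [0,-1,0],"delta_rot": [0,0,0]},
    {"offset": [0,-1,0],"delta_rot": [0,0,0]},
    {"offset": [0,-1,0],"delta_rot": [0,0,0]},
    {"offset": [0,-1,0],"delta_rot": [0,0,0]}
  ]
}}

```text
time_s: 8.37
ee_pos: [0.6788, -0.2937, 0.2406]
eef_rot: [-0.0, -3.141, -0.002]
contact_force: [-0.7, -1.0, 0.3]
finger_gap: 1.0
finger_force: 0.0
```

```bash
python3 - <<'E'
from h import *
im,C,s=wrist('w3'); print(s['ee_pos'],s['eef_rot'],s['finger_gap'])
print(proj(C,[(.603,-.296,.044)]))
T=bot.grab_frame('top'); cv2.imwrite('pics/t1.png',T)
cv2.imwrite('pics/v3.png',np.vstack([im[:260],cv2.resize(T[120:200,200:360],(640,320))]))
E
```

```text
[ 0.6788 -0.2937  0.2406] [-0.0003 -3.141  -0.002 ] 0.9996018785906848
[[320.1395  98.8478]]
```

View pics/v3.png

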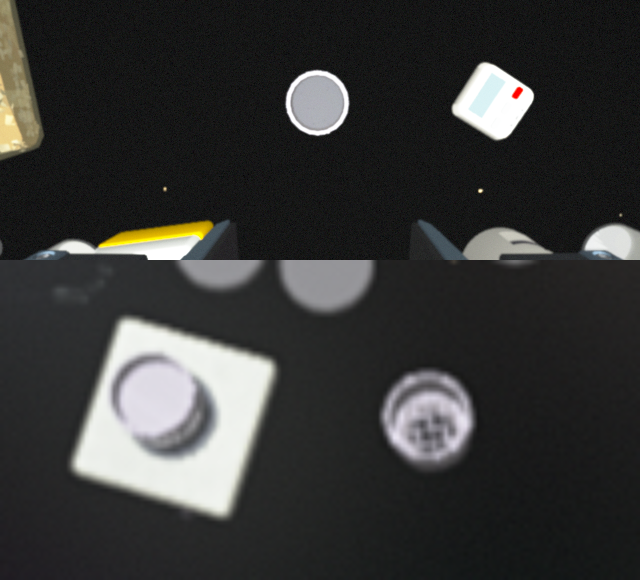

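Fine sieve rim is at (317.5,102.5), which gives about (.6065,-.2985). The pan sits on the shaker.

>>> {"fn": "move_arm", "kwargs": {
  "targets": [
    {"offset": [-0.2,-0.03,-0.2],"delta_rot": [0,0,0]},
    {"offset": [-0.4,-0.03,-0.4],"delta_rot": [0,0,0]},
    {"offset": [-0.485,-0.03,-0.6],"delta_rot": [0,0,0]},
    {"offset": [-0.485,-0.03,-0.8],"delta_rot": [0,0,0]},
    {"offset": [-0.485,-0.03,-0.9],"delta_rot": [0,0,0]},
    {"offset": [-0.485,-0.03,-0.9],"delta_rot": [0,0,0]},
    {"offset": [-0.485,-0.03,-0.9],"delta_rot": [0,0,0]}
  ]
}}

```text
time_s: 9.05
ee_pos: [0.6064, -0.2973, 0.1061]
eef_rot: [0.003, -3.141, -0.001]
contact_force: [-1.1, 0.0, 1.2]
finger_gap: 1.003
finger_force: 0.0
```

>>> {"fn": "move_arm", "kwargs": {
  "targets": [
    {"offset": [0,0,-0.15],"delta_rot": [0,0,0]},
    {"offset": [0,0,-0.3],"delta_rot": [0,0,0]},
    {"offset": [0,0,-0.4],"delta_rot": [0,0,0]},
    {"offset": [0,0,-0.475],"delta_rot": [0,0,0]},
    {"offset": [0,0,-0.475],"delta_rot": [0,0,0]},
    {"offset": [0,0,-0.475],"delta_rot": [0,0,0]}
  ]
}}

```text
time_s: 9.55
ee_pos: [0.6071, -0.2986, 0.0359]
eef_rot: [-0.001, 3.14, -0.001]
contact_force: [0.5, -0.7, 0.2]
finger_gap: 0.999
finger_force: 0.0
```

>>> {"fn": "move_arm", "kwargs": {
  "targets": [
    {"offset": [0,0,0],"delta_rot": [0,0,0]},
    {"offset": [0,0,0],"delta_rot": [0,0,0]},
    {"offset": [0,0,0],"delta_rot": [0,0,0]},
    {"offset": [0,0,0],"delta_rot": [0,0,0]},
    {"offset": [0,0,0],"delta_rot": [0,0,0]},
    {"offset": [0,0,0],"delta_rot": [0,0,0]},
    {"offset": [0,0,0],"delta_rot": [0,0,0]},
    {"offset": [0,0,0],"delta_rot": [0,0,0]}
  ],
  "claw": 1
}}

```text
time_s: 10.22
ee_pos: [0.6063, -0.2989, 0.0353]
eef_rot: [-0.0, 3.141, -0.001]
contact_force: [0.2, -0.0, 2.8]
finger_gap: 0.638
finger_force: 15.0
```

>>> {"fn": "move_arm", "kwargs": {
  "targets": [
    {"offset": [0,0,0.15],"delta_rot": [0,0,0]},
    {"offset": [0,0,0.35],"delta_rot": [0,0,0]},
    {"offset": [0,0.1,0.6],"delta_rot": [0,0,0]},
    {"offset": [0,0.35,0.85],"delta_rot": [0,0,0]},
    {"offset": [0,0.6,1],"delta_rot": [0,0,0]},
    {"offset": [0,0.8,1],"delta_rot": [0,0,0]},
    {"offset": [0,1,1],"delta_rot": [0,0,0]}
  ]
}}

```text
time_s: 10.8
ee_pos: [0.607, -0.1463, 0.1875]
eef_rot: [-0.0, 3.137, 0.001]
contact_force: [0.8, 0.1, -1.1]
finger_gap: 0.638
finger_force: 15.0
```

>>> {"fn": "move_arm", "kwargs": {
  "targets": [
    {"offset": [0,0.25,0],"delta_rot": [0,0,0]},
    {"offset": [0,0.5,0],"delta_rot": [0,0,0]},
    {"offset": [0,0.75,0],"delta_rot": [0,0,0]},
    {"offset": [0,1,0],"delta_rot": [0,0,0]}
  ]
}}

```text
time_s: 11.13
ee_pos: [0.6054, 0.0032, 0.1842]
eef_rot: [-0.0, -3.14, -0.001]
contact_force: [0.3, 0.1, -0.5]
finger_gap: 0.637
finger_force: 15.0
```

>>> {"fn": "move_arm", "kwargs": {
  "targets": [
    {"offset": [0,0.25,0],"delta_rot": [0,0,0]},
    {"offset": [0,0.5,0],"delta_rot": [0,0,0]},
    {"offset": [0,0.75,0],"delta_rot": [0,0,0]},
    {"offset": [0,1,0],"delta_rot": [0,0,0]}
  ]
}}

```text
time_s: 11.47
ee_pos: [0.6054, 0.1532, 0.1842]
eef_rot: [0.0, -3.14, -0.0]
contact_force: [1.2, -0.1, -0.7]
finger_gap: 0.634
finger_force: 15.0
```

>>> {"fn": "move_arm", "kwargs": {
  "targets": [
    {"offset": [0.04,0.25,0],"delta_rot": [0,0,0]},
    {"offset": [0.085,0.5,0],"delta_rot": [0,0,0]},
    {"offset": [0.085,0.75,0],"delta_rot": [0,0,0]},
    {"offset": [0.085,0.95,0],"delta_rot": [0,0,0]},
    {"offset": [0.085,1,0],"delta_rot": [0,0,0]},
    {"offset": [0.085,1,0],"delta_rot": [0,0,0]},
    {"offset": [0.085,1,0],"delta_rot": [0,0,0]},
    {"offset": [0.085,1,0],"delta_rot": [0,0,0]}
  ]
}}

```text
time_s: 12.13
ee_pos: [0.6188, 0.2998, 0.1844]
eef_rot: [-0.001, -3.141, 0.002]
contact_force: [-0.3, -0.1, -1.2]
finger_gap: 0.641
finger_force: 15.0
```

>>> {"fn": "move_arm", "kwargs": {
  "targets": [
    {"offset": [0,0.03,-0.1],"delta_rot": [0,0,0]},
    {"offset": [0,0.03,-0.2],"delta_rot": [0,0,0]},
    {"offset": [0,0.03,-0.27],"delta_rot": [0,0,0]},
    {"offset": [0,0.03,-0.31],"delta_rot": [0,0,0]},
    {"offset": [0,0.03,-0.34],"delta_rot": [0,0,0]},
    {"offset": [0,0.03,-0.37],"delta_rot": [0,0,0]},
    {"offset": [0,0.03,-0.385],"delta_rot": [0,0,0]},
    {"offset": [0,0.03,-0.385],"delta_rot": [0,0,0]}
  ]
}}

```text
time_s: 12.8
ee_pos: [0.6189, 0.3057, 0.1269]
eef_rot: [-0.0, -3.141, 0.0]
contact_force: [0.2, -0.8, -1.0]
finger_gap: 0.639
finger_force: 15.0
```

>>> {"fn": "move_arm", "kwargs": {
  "targets": [
    {"offset": [0,0,-0.01],"delta_rot": [0,0,0]},
    {"offset": [0,0,-0.02],"delta_rot": [0,0,0]},
    {"offset": [0,0,-0.027],"delta_rot": [0,0,0]},
    {"offset": [0,0,-0.027],"delta_rot": [0,0,0]},
    {"offset": [0,0,-0.027],"delta_rot": [0,0,0]}
  ]
}}

```text
time_s: 13.22
ee_pos: [0.619, 0.306, 0.1233]
eef_rot: [-0.0, 3.141, 0.001]
contact_force: [0.4, 0.2, -0.5]
finger_gap: 0.637
finger_force: 15.0
```

>>> {"fn": "move_arm", "kwargs": {
  "targets": [
    {"offset": [0,0,-0.007],"delta_rot": [0,0,0]},
    {"offset": [0,0,-0.013],"delta_rot": [0,0,0]},
    {"offset": [0,0,-0.013],"delta_rot": [0,0,0]}
  ]
}}

```text
time_s: 13.47
ee_pos: [0.619, 0.306, 0.1232]
eef_rot: [-0.0, 3.14, 0.001]
contact_force: [-2.2, -1.2, 7.4]
finger_gap: 0.642
finger_force: 15.0
```

>>> {"fn": "move_arm", "kwargs": {
  "targets": [
    {"offset": [0,0,0],"delta_rot": [0,0,0]},
    {"offset": [0,0,0],"delta_rot": [0,0,0]},
    {"offset": [0,0,0],"delta_rot": [0,0,0]},
    {"offset": [0,0,0],"delta_rot": [0,0,0]},
    {"offset": [0,0,0],"delta_rot": [0,0,0]},
    {"offset": [0,0,0],"delta_rot": [0,0,0]}
  ],
  "claw": -1
}}

```text
time_s: 13.97
ee_pos: [0.6188, 0.3058, 0.1207]
eef_rot: [0.0, -3.141, 0.0]
contact_force: [-0.4, 0.5, 0.1]
finger_gap: 0.995
finger_force: 0.0
```

>>> {"fn": "move_arm", "kwargs": {
  "targets": [
    {"offset": [0,0,0.2],"delta_rot": [0,0,0]},
    {"offset": [0,0,0.4],"delta_rot": [0,0,0]},
    {"offset": [0,-0.1,0.53],"delta_rot": [0,0,0]},
    {"offset": [0,-0.35,0.53],"delta_rot": [0,0,0]},
    {"offset": [0,-0.6,0.53],"delta_rot": [0,0,0]},
    {"offset": [0,-0.8,0.53],"delta_rot": [0,0,0]},
    {"offset": [0,-1,0.53],"delta_rot": [0,0,0]},
    {"offset": [0,-1,0.53],"delta_rot": [0,0,0]}
  ]
}}

```text
time_s: 14.63
ee_pos: [0.6187, 0.1506, 0.2007]
eef_rot: [-0.006, -3.141, 0.005]
contact_force: [0.2, 1.0, 0.0]
finger_gap: 0.999
finger_force: 0.0
```

>>> {"fn": "move_arm", "kwargs": {
  "targets": [
    {"offset": [0,-0.2,0],"delta_rot": [0,0,0]},
    {"offset": [-0.01,-0.247,-0.2],"delta_rot": [0,0,0]},
    {"offset": [-0.01,-0.247,-0.4],"delta_rot": [0,0,0]},
    {"offset": [-0.01,-0.247,-0.6],"delta_rot": [0,0,0]},
    {"offset": [-0.01,-0.247,-0.75],"delta_rot": [0,0,0]},
    {"offset": [-0.01,-0.247,-0.9],"delta_rot": [0,0,0]},
    {"offset": [-0.01,-0.247,-1],"delta_rot": [0,0,0]},
    {"offset": [-0.01,-0.247,-1],"delta_rot": [0,0,0]}
  ]
}}

```text
time_s: 15.3
ee_pos: [0.615, 0.1189, 0.0468]
eef_rot: [0.001, -3.134, 0.002]
contact_force: [-0.5, -0.4, -0.1]
finger_gap: 1.003
finger_force: 0.0
```

>>> {"fn": "move_arm", "kwargs": {
  "targets": [
    {"offset": [0,0,0],"delta_rot": [0,0,0]},
    {"offset": [0,0,0],"delta_rot": [0,0,0]},
    {"offset": [0,0,0],"delta_rot": [0,0,0]},
    {"offset": [0,0,0],"delta_rot": [0,0,0]},
    {"offset": [0,0,0],"delta_rot": [0,0,0]},
    {"offset": [0,0,0],"delta_rot": [0,0,0]},
    {"offset": [0,0,0],"delta_rot": [0,0,0]},
    {"offset": [0,0,0],"delta_rot": [0,0,0]}
  ],
  "claw": 1
}}

```text
time_s: 15.97
ee_pos: [0.618, 0.1187, 0.0516]
eef_rot: [-0.0, 3.14, 0.0]
contact_force: [-0.5, -1.1, 6.2]
finger_gap: 0.657
finger_force: 15.0
```

>>> {"fn": "move_arm", "kwargs": {
  "targets": [
    {"offset": [0,0,0.1],"delta_rot": [0,0,0]},
    {"offset": [0,0,0.25],"delta_rot": [0,0,0]},
    {"offset": [0,0,0.45],"delta_rot": [0,0,0]},
    {"offset": [0,0,0.7],"delta_rot": [0,0,0]},
    {"offset": [0,0,0.9],"delta_rot": [0,0,0]},
    {"offset": [0,0,1],"delta_rot": [0,0,0]},
    {"offset": [0,0,1],"delta_rot": [0,0,0]},
    {"offset": [0,0,1],"delta_rot": [0,0,0]}
  ]
}}

```text
time_s: 16.63
ee_pos: [0.6171, 0.1189, 0.2003]
eef_rot: [-0.0, 3.141, 0.0]
contact_force: [-0.1, -0.6, -1.7]
finger_gap: 0.654
finger_force: 15.0
```

```bash
python3 - <<'E'
from h import *
im,C,s=wrist('w4'); print(s['ee_pos'],s['finger_gap'])
S=bot.grab_frame('scene')
cv2.imwrite('pics/v4.png',np.vstack([im[150:400],cv2.resize(S[100:220,220:380],(640,350) if 0 else (640,350))]))
E
```

```text
[0.6171 0.1189 0.2003] 0.6535276932010163
```

View pics/v4.png

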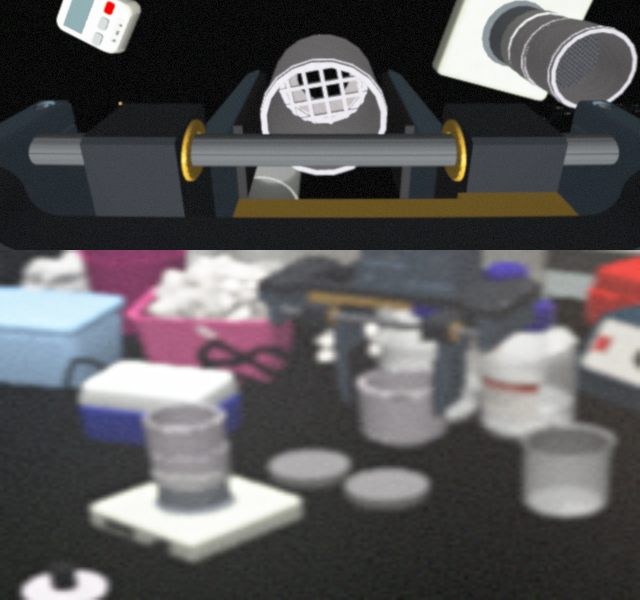

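```bash
python3 - <<'E'
from h import *
C=cam('wrist',bot.read_state()); print(onplane(C,[(262,265),(386,265),(324,323),(324,209)],.2087))
im=cv2.imread('pics/w2.png')  # pan for comparison
print(bot.read_state()['ee_pos'])
E
```

```text
[[0.6122 0.0909 0.2087]
 [0.6122 0.1481 0.2087]
 [0.6433 0.1195 0.2087]
 [0.5851 0.1195 0.2087]]
[0.6161 0.1186 0.1981]
```

>>> {"fn": "move_arm", "kwargs": {
  "targets": [
    {"offset": [0,0,0.13],"delta_rot": [0,0,0]},
    {"offset": [0.02,0.2,0.13],"delta_rot": [0,0,0]},
    {"offset": [0.02,0.45,0.13],"delta_rot": [0,0,0]},
    {"offset": [0.02,0.7,0.13],"delta_rot": [0,0,0]},
    {"offset": [0.02,0.9,0.13],"delta_rot": [0,0,0]},
    {"offset": [0.02,1,0.13],"delta_rot": [0,0,0]}
  ]
}}

```text
time_s: 17.23
ee_pos: [0.6191, 0.2723, 0.217]
eef_rot: [0.004, -3.137, -0.0]
contact_force: [-0.3, 0.6, -1.4]
finger_gap: 0.659
finger_force: 15.0
```

>>> {"fn": "move_arm", "kwargs": {
  "targets": [
    {"offset": [0,0.15,0],"delta_rot": [0,0,0]},
    {"offset": [0,0.247,0],"delta_rot": [0,0,0]},
    {"offset": [0,0.247,0],"delta_rot": [0,0,0]},
    {"offset": [0,0.247,-0.07],"delta_rot": [0,0,0]},
    {"offset": [0,0.247,-0.14],"delta_rot": [0,0,0]},
    {"offset": [0,0.247,-0.2],"delta_rot": [0,0,0]},
    {"offset": [0,0.247,-0.2],"delta_rot": [0,0,0]},
    {"offset": [0,0.247,-0.2],"delta_rot": [0,0,0]}
  ]
}}

```text
time_s: 17.9
ee_pos: [0.62, 0.3046, 0.1887]
eef_rot: [-0.002, -3.139, 0.002]
contact_force: [-0.5, 0.1, -0.7]
finger_gap: 0.657
finger_force: 15.0
```

>>> {"fn": "move_arm", "kwargs": {
  "targets": [
    {"offset": [0,0.005,-0.03],"delta_rot": [0,0,0]},
    {"offset": [0,0.005,-0.06],"delta_rot": [0,0,0]},
    {"offset": [0,0.005,-0.08],"delta_rot": [0,0,0]},
    {"offset": [0,0.005,-0.09],"delta_rot": [0,0,0]},
    {"offset": [0,0.005,-0.1],"delta_rot": [0,0,0]},
    {"offset": [0,0.005,-0.1],"delta_rot": [0,0,0]},
    {"offset": [0,0.005,-0.1],"delta_rot": [0,0,0]}
  ]
}}

```text
time_s: 18.48
ee_pos: [0.6204, 0.3067, 0.1751]
eef_rot: [-0.0, 3.141, 0.0]
contact_force: [0.1, -0.1, -1.7]
finger_gap: 0.663
finger_force: 15.0
```

>>> {"fn": "move_arm", "kwargs": {
  "targets": [
    {"offset": [0,0,-0.01],"delta_rot": [0,0,0]},
    {"offset": [0,0,-0.018],"delta_rot": [0,0,0]},
    {"offset": [0,0,-0.018],"delta_rot": [0,0,0]},
    {"offset": [0,0,-0.018],"delta_rot": [0,0,0]}
  ]
}}

```text
time_s: 18.82
ee_pos: [0.6208, 0.3068, 0.1736]
eef_rot: [-0.0, 3.14, 0.002]
contact_force: [0.1, -1.6, 5.2]
finger_gap: 0.655
finger_force: 15.0
```

>>> {"fn": "move_arm", "kwargs": {
  "targets": [
    {"offset": [0,0,0],"delta_rot": [0,0,0]},
    {"offset": [0,0,0],"delta_rot": [0,0,0]},
    {"offset": [0,0,0],"delta_rot": [0,0,0]},
    {"offset": [0,0,0],"delta_rot": [0,0,0]},
    {"offset": [0,0,0],"delta_rot": [0,0,0]},
    {"offset": [0,0,0],"delta_rot": [0,0,0]}
  ],
  "claw": -1
}}

```text
time_s: 19.32
ee_pos: [0.6203, 0.3066, 0.172]
eef_rot: [0.0, -3.141, 0.0]
contact_force: [0.5, -0.6, 0.9]
finger_gap: 0.998
finger_force: 0.0
```

>>> {"fn": "move_arm", "kwargs": {
  "targets": [
    {"offset": [0,0,0.15],"delta_rot": [0,0,0]},
    {"offset": [0,0,0.35],"delta_rot": [0,0,0]},
    {"offset": [-0.1,0,0.5],"delta_rot": [0,0,0]},
    {"offset": [-0.35,0.03,0.5],"delta_rot": [0,0,0]},
    {"offset": [-0.6,0.08,0.5],"delta_rot": [0,0,0]},
    {"offset": [-0.8,0.08,0.5],"delta_rot": [0,0,0]},
    {"offset": [-1,0.08,0.5],"delta_rot": [0,0,0]},
    {"offset": [-1,0.08,0.5],"delta_rot": [0,0,0]}
  ]
}}

```text
time_s: 19.98
ee_pos: [0.4651, 0.3182, 0.2478]
eef_rot: [0.004, -3.138, 0.001]
contact_force: [-0.1, 0.4, -0.4]
finger_gap: 0.994
finger_force: 0.0
```

```bash
python3 - <<'E'
from h import *
im,C,s=wrist('w5'); print(s['ee_pos'],s['finger_gap'])
S=bot.grab_frame('scene')
cv2.imwrite('pics/v5.png',np.vstack([im[:300],cv2.resize(S[120:220,200:360],(640,300))]))
print(proj(C,[(.4555,.3185,.04),(.4555,.3185,.0125)]))
E
```

```text
[0.4651 0.3182 0.2478] 0.9939570020350047
[[323.135  164.3815]
 [323.1589 159.849 ]]
```

View pics/v5.png

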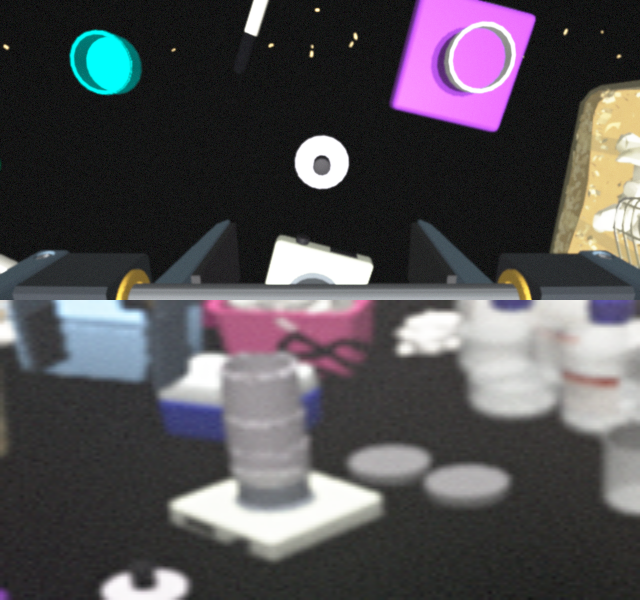

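The three parts stand upright and nested. The lid is at (322,162), about (.457,.3175).

>>> {"fn": "move_arm", "kwargs": {
  "targets": [
    {"offset": [-0.09,0,-0.2],"delta_rot": [0,0,0]},
    {"offset": [-0.09,0,-0.4],"delta_rot": [0,0,0]},
    {"offset": [-0.09,0,-0.6],"delta_rot": [0,0,0]},
    {"offset": [-0.09,0,-0.8],"delta_rot": [0,0,0]},
    {"offset": [-0.09,0,-0.9],"delta_rot": [0,0,0]},
    {"offset": [-0.09,0,-0.9],"delta_rot": [0,0,0]},
    {"offset": [-0.09,0,-0.9],"delta_rot": [0,0,0]}
  ]
}}

```text
time_s: 20.67
ee_pos: [0.4579, 0.3186, 0.1117]
eef_rot: [-0.001, -3.141, 0.001]
contact_force: [0.6, -0.2, 0.4]
finger_gap: 0.999
finger_force: 0.0
```

>>> {"fn": "move_arm", "kwargs": {
  "targets": [
    {"offset": [0,-0.005,-0.15],"delta_rot": [0,0,0]},
    {"offset": [0,-0.005,-0.3],"delta_rot": [0,0,0]},
    {"offset": [0,-0.005,-0.42],"delta_rot": [0,0,0]},
    {"offset": [0,-0.005,-0.5],"delta_rot": [0,0,0]},
    {"offset": [0,-0.005,-0.51],"delta_rot": [0,0,0]},
    {"offset": [0,-0.005,-0.51],"delta_rot": [0,0,0]},
    {"offset": [0,-0.005,-0.51],"delta_rot": [0,0,0]}
  ]
}}

```text
time_s: 21.25
ee_pos: [0.4584, 0.3187, 0.0374]
eef_rot: [0.0, 3.139, 0.003]
contact_force: [-0.4, 1.4, -0.7]
finger_gap: 0.997
finger_force: 0.0
```

>>> {"fn": "move_arm", "kwargs": {
  "targets": [
    {"offset": [0,0,0],"delta_rot": [0,0,0]},
    {"offset": [0,0,0],"delta_rot": [0,0,0]},
    {"offset": [0,0,0],"delta_rot": [0,0,0]},
    {"offset": [0,0,0],"delta_rot": [0,0,0]},
    {"offset": [0,0,0],"delta_rot": [0,0,0]},
    {"offset": [0,0,0],"delta_rot": [0,0,0]},
    {"offset": [0,0,0],"delta_rot": [0,0,0]},
    {"offset": [0,0,0],"delta_rot": [0,0,0]}
  ],
  "claw": 1
}}

```text
time_s: 21.92
ee_pos: [0.4569, 0.3178, 0.0358]
eef_rot: [0.0, -3.142, -0.0]
contact_force: [0.3, 0.9, -1.4]
finger_gap: 0.444
finger_force: 0.0
```

>>> {"fn": "move_arm", "kwargs": {
  "targets": [
    {"offset": [0,0,0],"delta_rot": [0,0,0]},
    {"offset": [0,0,0],"delta_rot": [0,0,0]},
    {"offset": [0,0,0],"delta_rot": [0,0,0]},
    {"offset": [0,0,0],"delta_rot": [0,0,0]},
    {"offset": [0,0,0],"delta_rot": [0,0,0]},
    {"offset": [0,0,0],"delta_rot": [0,0,0]}
  ]
}}

```text
time_s: 22.42
ee_pos: [0.4568, 0.3177, 0.0358]
eef_rot: [0.0, -3.141, 0.0]
contact_force: [-1.0, -0.3, 0.2]
finger_gap: 0.212
finger_force: 15.0
```

>>> {"fn": "move_arm", "kwargs": {
  "targets": [
    {"offset": [0,0,0.15],"delta_rot": [0,0,0]},
    {"offset": [0,0,0.35],"delta_rot": [0,0,0]},
    {"offset": [0,0,0.6],"delta_rot": [0,0,0]},
    {"offset": [0,0,0.85],"delta_rot": [0,0,0]},
    {"offset": [0,0,1],"delta_rot": [0,0,0]},
    {"offset": [0,0,1],"delta_rot": [0,0,0]}
  ]
}}

```text
time_s: 22.92
ee_pos: [0.4595, 0.3197, 0.1916]
eef_rot: [-0.0, 3.132, 0.01]
contact_force: [0.2, -0.1, 0.1]
finger_gap: 0.212
finger_force: 15.0
```

>>> {"fn": "move_arm", "kwargs": {
  "targets": [
    {"offset": [0,0,0.2],"delta_rot": [0,0,0]},
    {"offset": [0,0,0.45],"delta_rot": [0,0,0]},
    {"offset": [0.15,-0.07,0.45],"delta_rot": [0,0,0]},
    {"offset": [0.35,-0.07,0.45],"delta_rot": [0,0,0]},
    {"offset": [0.55,-0.07,0.45],"delta_rot": [0,0,0]},
    {"offset": [0.75,-0.07,0.45],"delta_rot": [0,0,0]},
    {"offset": [0.95,-0.07,0.45],"delta_rot": [0,0,0]},
    {"offset": [0.95,-0.07,0.45],"delta_rot": [0,0,0]}
  ]
}}

```text
time_s: 23.58
ee_pos: [0.6038, 0.3066, 0.25]
eef_rot: [0.003, 3.141, -0.002]
contact_force: [-0.1, 0.7, -1.0]
finger_gap: 0.211
finger_force: 15.0
```

>>> {"fn": "move_arm", "kwargs": {
  "targets": [
    {"offset": [0.1,0,0],"delta_rot": [0,0,0]},
    {"offset": [0.13,0,0],"delta_rot": [0,0,0]},
    {"offset": [0.13,0,0],"delta_rot": [0,0,0]},
    {"offset": [0.13,0,0],"delta_rot": [0,0,0]},
    {"offset": [0.13,0,0],"delta_rot": [0,0,0]}
  ]
}}

```text
time_s: 24.0
ee_pos: [0.6179, 0.3074, 0.2531]
eef_rot: [0.001, -3.141, 0.0]
contact_force: [-0.6, 0.8, -1.2]
finger_gap: 0.213
finger_force: 15.0
```

```bash
python3 - <<'E'
from h import *
im,C,s=wrist('w6'); print(s['ee_pos'],s['finger_gap'])
S=bot.grab_frame('scene')
cv2.imwrite('pics/v6.png',np.vstack([im[100:400],cv2.resize(S[110:210,200:360],(640,300))]))
E
```

```text
[0.6179 0.3074 0.2531] 0.21275180289445533
```

View pics/v6.png

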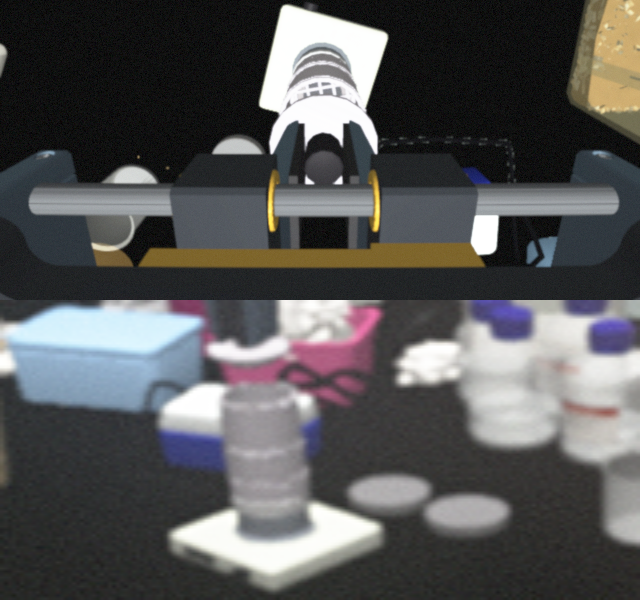

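The lid hangs level above the stack, so I lower it.

>>> {"fn": "move_arm", "kwargs": {
  "targets": [
    {"offset": [0.01,-0.005,-0.07],"delta_rot": [0,0,0]},
    {"offset": [0.01,-0.005,-0.14],"delta_rot": [0,0,0]},
    {"offset": [0.01,-0.005,-0.19],"delta_rot": [0,0,0]},
    {"offset": [0.01,-0.005,-0.23],"delta_rot": [0,0,0]},
    {"offset": [0.01,-0.005,-0.26],"delta_rot": [0,0,0]},
    {"offset": [0.01,-0.005,-0.28],"delta_rot": [0,0,0]},
    {"offset": [0.01,-0.005,-0.28],"delta_rot": [0,0,0]},
    {"offset": [0.01,-0.005,-0.28],"delta_rot": [0,0,0]}
  ]
}}

```text
time_s: 24.77
ee_pos: [0.6205, 0.3067, 0.2113]
eef_rot: [-0.0, 3.141, 0.0]
contact_force: [-0.4, -0.1, -0.3]
finger_gap: 0.211
finger_force: 15.0
```

>>> {"fn": "move_arm", "kwargs": {
  "targets": [
    {"offset": [0,0,-0.01],"delta_rot": [0,0,0]},
    {"offset": [0,0,-0.018],"delta_rot": [0,0,0]},
    {"offset": [0,0,-0.018],"delta_rot": [0,0,0]},
    {"offset": [0,0,-0.018],"delta_rot": [0,0,0]}
  ]
}}

```text
time_s: 25.1
ee_pos: [0.6204, 0.3066, 0.2087]
eef_rot: [-0.0, 3.141, 0.0]
contact_force: [0.2, -0.7, -0.6]
finger_gap: 0.207
finger_force: 15.0
```

>>> {"fn": "move_arm", "kwargs": {
  "targets": [
    {"offset": [0,0,-0.007],"delta_rot": [0,0,0]},
    {"offset": [0,0,-0.014],"delta_rot": [0,0,0]},
    {"offset": [0,0,-0.014],"delta_rot": [0,0,0]}
  ]
}}

```text
time_s: 25.35
ee_pos: [0.6207, 0.3067, 0.2077]
eef_rot: [-0.0, 3.14, 0.001]
contact_force: [-1.2, -0.9, 3.0]
finger_gap: 0.212
finger_force: 15.0
```

Contact comes at the expected height of .2077. I release, let the fingers open well, and rise.

>>> {"fn": "move_arm", "kwargs": {
  "targets": [
    {"offset": [0,0,0],"delta_rot": [0,0,0]},
    {"offset": [0,0,0],"delta_rot": [0,0,0]},
    {"offset": [0,0,0],"delta_rot": [0,0,0]},
    {"offset": [0,0,0],"delta_rot": [0,0,0]},
    {"offset": [0,0,0],"delta_rot": [0,0,0]},
    {"offset": [0,0,0],"delta_rot": [0,0,0]},
    {"offset": [0,0,0],"delta_rot": [0,0,0]},
    {"offset": [0,0,0],"delta_rot": [0,0,0]}
  ],
  "claw": -1
}}

```text
time_s: 26.02
ee_pos: [0.6204, 0.3066, 0.2064]
eef_rot: [0.0, -3.142, -0.0]
contact_force: [0.3, 0.7, 0.3]
finger_gap: 0.767
finger_force: 0.0
```

>>> {"fn": "move_arm", "kwargs": {
  "targets": [
    {"offset": [0,0,0.1],"delta_rot": [0,0,0]},
    {"offset": [0,0,0.2],"delta_rot": [0,0,0]},
    {"offset": [0,0,0.35],"delta_rot": [0,0,0]},
    {"offset": [0,0,0.5],"delta_rot": [0,0,0]},
    {"offset": [0,0,0.5],"delta_rot": [0,0,0]},
    {"offset": [0,0,0.5],"delta_rot": [0,0,0]},
    {"offset": [0,0,0.5],"delta_rot": [0,0,0]},
    {"offset": [0,0,0.5],"delta_rot": [0,0,0]}
  ]
}}

```text
time_s: 26.68
ee_pos: [0.6198, 0.3063, 0.2798]
eef_rot: [0.0, -3.139, 0.002]
contact_force: [0.4, -0.7, -0.2]
finger_gap: 0.993
finger_force: 0.0
```

```bash
python3 - <<'E'
from h import *
s=bot.read_state(); print(s['ee_pos'],s['contact_force'],s['finger_gap'])
S=bot.grab_frame('scene')
cv2.imwrite('pics/v7.png',cv2.resize(S[110:230,200:360],(800,600),interpolation=cv2.INTER_CUBIC))
E
```

```text
[0.6198 0.3063 0.2798] [ 0.3941 -0.709  -0.2439] 0.9931796852448068
```

View pics/v7.png

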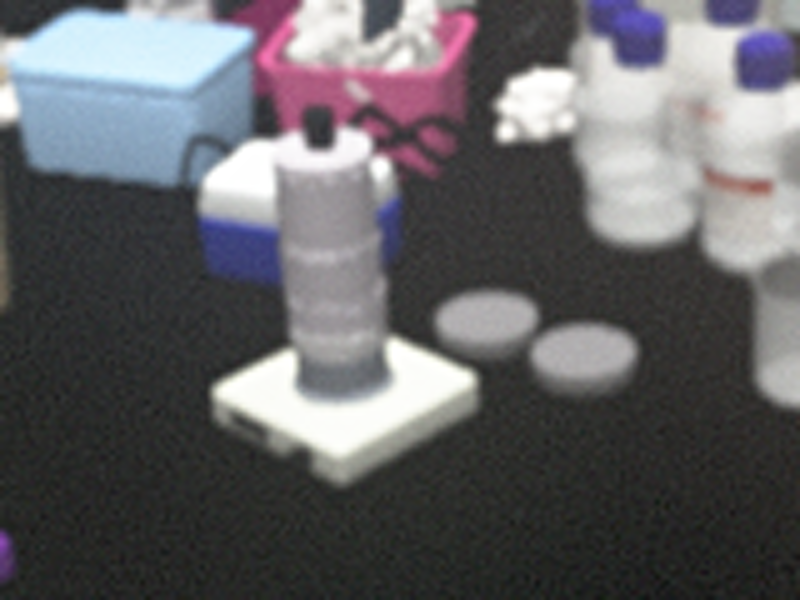

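The stack stands upright with the lid home (knob at (318,125) in the crop), and the gripper is clear. I hand it in.

```bash
python3 -c "
from workcell import bot
print(bot.job_done())"
```

```text
the job is handed in; nothing more can be done
None
```

The sieve stack is built on the shaker's pedestal (pan, fine sieve, coarse sieve, lid), each part seated at its expected height; the gripper is clear, the bystanders were left alone, and the job is handed in (no verdict came back).

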